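# Touch-test a lacquered knob, then switch off the drying lamp

### The arm

A 6-joint arm with a two-finger parallel gripper is mounted at the origin on the work surface. World frame = base frame: x ahead of the robot, y to its left, z up, the work surface at z = 0. Lengths are in mm, angles in rad, forces in N, time in s.
With the tool pointing down it reaches from about 250 to 725 mm from the base axis. Payload 4 kg.
Tool frame: the origin (TCP) lies at the very end of the fingers, on their centre line; the grasp point (between the pads) lies 19 mm behind it; z points along the fingers, x is the direction in which the jaws open and shut, and the axes are right-handed (so a half turn about z gives the same grasp; the last joint's range is limited). The gripper opens to 85 mm and grips with 20 to 120 N. Pads are 22 mm wide; open, the fingers measure 114 mm over their backs; the gripper's body (76 mm by 85 mm) begins 54 mm behind the grasp point. The pads swing forward as they close: fully open they stand 13 mm farther back than shut.
Start: joints at [-1.155, 0.241, 0.005, 1.335, 0, 1.571], TCP at [201.959, -457.397, 231.306] pointing down, gripper open.
Joint ranges: [-2.72, 2.72], [-1.05, 1.87], [-1.09, 1.28], [-1.99, 2.15], [-1.42, 1.44], [-3.14, 3.14]. Speed limits (rad/s): [2.79, 2.79, 3.14, 3.14, 3.14, 3.14].

### API

Orientations are given as a rotation vector (axis times angle).
In Python, from workcell import bot, read_camera gives the robot as it stands. The module is installed in compiled form; this text tells all that it offers.
- The arm moves only by the tool jog_arm, never from a script. Its argument "targets" is a list that holds one entry, the list of rows, each a list of 7 numbers: the shift along the world's x, y, z in m, then the turn, a rotation vector about the world's x, y, z in rad, then the gripper command: -1 is fully open, 1 is shut, values between are in proportion. A call has 1 to 12 rows; each row is the pose to reach, as a shift and turn from the pose commanded when the call began; what a row does not reach only later rows make up. A row lasts 1/8 s, in which the tool goes at most 62.5 mm and 10.7 degrees, less where a joint would pass 70% of its speed; a pose out of reach is approached as far as the arm can. A call with a gripper value outside its range is refused whole. The fingers move at their own pace and stop on an object; "squeeze" is the grip in N (left out, the last holds). Time passes only in rows, so rows that repeat a pose let the fingers close. It gives the time, the measured TCP pose, the force and the opening at its end, in the units of the state.
- bot.state(): the state, without advancing time (a new reading comes with each control period).
- read_camera(name): name is "scene" or "top"; returns a dict with "image" (384x512x3 uint8, red, green, blue), "camera_matrix" (3x3 intrinsics, pixels), "D" ([k1, k2, p1, p2, k3] as OpenCV has them; the pictures are not rectified), "xyz" and "attitude" of the camera in the world. Camera axes: x right, y down, z forward; pixel columns grow to the right and rows downward; lengths in mm; the calibration is good to about 2 mm. A picture is of the moment at which its call begins. There is no depth.
- bot.job_done(): hands the job in, once; it reports no verdict.
The state is a dict: "t": time; "joint_pos": joint angles; "joint_vel": joint speeds; "effort": joint torques, N m; "tool_pos": TCP position; "eef_rot": TCP orientation; "force": force on the tool from outside, world axes, zero at the start; "moment": the same for the moment, N m; "width": finger opening in mm.
Only numpy, scipy, OpenCV 4.12 (cv2) and the standard library are available. Lean on these libraries where they do the work, as an engineer would, in place of code of your own. Each camera call takes 0.05 s, during which the arm holds its last target.

### The job

Test whether the lacquer is dry: with the fingertips, lightly touch the top of the flat-topped round knob on the drying board so that it gives a little on its springy stem, without pressing it down to the bottom, pinching it hard or lifting it, and let it spring back. Then switch off the drying lamp by pushing the toggle lever of the grey switch box over, away from the robot, all the way to its stop. Leave the other three knobs and their stands untouched and everything else on the bench where it is.

Things in the scene. Friction and masses are not known exactly. Their poses are not given: they have to be found in the camera images.
- board: fixed flat plywood drying board, 260 x 250 x 18 mm, lying on the bench; origin at the centre of its underside, x along its 260 mm side, z up. Four square wooden stands (40 x 40 x 26 mm) are fixed on it at the corners of a 120 mm square round its centre, each in line with the board; each carries one lacquered wooden knob on a thin vertical springy stem. Which knob is in which corner varies.
- disc_top (a point): the knob to be tested: flat-topped and round, like a thick coin, 50 mm across and 22 mm thick, same brown lacquered wood as the others and the lowest of the four. This point is the centre of its flat top, 88 mm above the bench at rest; it moves with the knob. z up.
- disc_stem (a joint): how far the flat round knob is pushed down on its stem, m: 0 at rest, positive down to the bottom stop at 0.018, negative if pulled up (to -0.04). The spring is soft, 0.3 N per mm, and brings it back to 0 when released.
- ball_top (a point): top of the ball-shaped knob (44 mm across), 112 mm above the bench at rest; same springy stem. To be left alone.
- ball_stem (a joint): push-down of the ball knob, m, 0 at rest
- cone_top (a point): tip of the pointed, cone-shaped knob (46 mm across at its foot, 50 mm tall), 116 mm above the bench at rest; same springy stem. To be left alone.
- cone_stem (a joint): push-down of the cone knob, m, 0 at rest
- square_top (a point): centre of the flat top of the square block-shaped knob (40 x 40 x 30 mm), 96 mm above the bench at rest; same springy stem. To be left alone.
- square_stem (a joint): push-down of the square knob, m, 0 at rest
- disc_stand: the fixed stand (40 x 40 x 26 mm) on the board that carries the flat round knob; origin at the centre of its underside, 18 mm above the bench. Its stem is on its vertical axis; the knob's underside is 48 mm above this origin at rest
- ball_stand: the fixed stand (40 x 40 x 26 mm) on the board that carries the ball knob; origin at the centre of its underside, 18 mm above the bench. Its stem is on its vertical axis; the knob's underside is 48 mm above this origin at rest
- cone_stand: the fixed stand (40 x 40 x 26 mm) on the board that carries the cone knob; origin at the centre of its underside, 18 mm above the bench. Its stem is on its vertical axis; the knob's underside is 48 mm above this origin at rest
- square_stand: the fixed stand (40 x 40 x 26 mm) on the board that carries the square knob; origin at the centre of its underside, 18 mm above the bench. Its stem is on its vertical axis; the knob's underside is 48 mm above this origin at rest
- switch_base: the drying lamp's switch: grey box 70 x 50 x 25 mm fixed to the bench on the robot's right (-y) side, with a toggle lever on top. Origin at the centre of its underside; its x axis points roughly away from the robot (yaw within 0.5 rad). The lever swings in the box's x-z plane about a pivot 22 mm above the bench at the box's centre; a 26 mm thick axle sits there, its top 35 mm above the bench.
- switch_tip (a point): centre of the lever's black ball end (26 mm across), 80 mm from the pivot at the end of a 10 mm steel rod; 92 mm above the bench when the lever leans fully to one side, 102 mm when upright
- switch (a joint): lever angle, rad: 0 leans 0.5 rad towards the robot (box's -x), 1.0 leans 0.5 rad away from the robot (box's +x), where it meets its stop. It starts near 0 (lamp on), turns stiffly (about 1 N at the ball) and stays where it is left.
- sanding_block: loose cork sanding block 45 x 30 x 22 mm lying on the board between the four stands; origin at the centre of its underside
- jar: loose closed glass lacquer jar, 54 mm across, 65 mm tall, standing beside the board; origin at the centre of its underside
- brush: loose brush 180 mm long, 20 mm thick, lying on the bench along the left (+y) side of the board; origin at mid-length, on its underside, x along it towards the bristles
- chisel: loose wood chisel 210 mm long, 26 mm thick, lying on the bench beyond the switch; origin near mid-length, on its underside
- mallet: loose carver's mallet standing on its head, 90 mm across, 245 mm tall with its handle up, beyond the board; origin at the centre of its underside
- tin: loose closed tin, 68 mm across, 85 mm tall, to the right of the switch; origin at the centre of its underside
- blank: loose upright wooden turning blank, 36 mm across, 90 mm tall, on the robot's side between board and switch; origin at the centre of its underside

How it is judged:
By the outcome, as a careful person would: the job done as asked, in the order asked, and still so for the second after the job is handed in, with the robot touching nothing.
It also fails if it takes over 54 s, if anything falls off the work surface, if the arm or the gripper's body presses on something with over 40 N, if the wrist force passes 120 N, or if a joint passes its speed limit or range.

## Working session

There is one attempt and no reset: what is moved stays moved. The work goes in short steps, Python scripts to look and compute and a tool call to move; the robot and the scene stay as the last step left them, time stands still between calls to the robot, and variables do not carry over. Pictures are saved under pics/ and viewed, and the job is handed in when it is done.

Besides the shell and the picture viewer there is one more tool, called after ">>>" by a JSON object that holds its "name" and its "arguments", one argument or row to a line. jog_arm: Moves the arm, as the interface text tells. Its arguments: {"type":"object","properties":{"targets":{"type":"array","items":{"type":"array","items":{"type":"array","items":{"type":"number"}}}},"squeeze":{"type":"number"}},"required":["targets"]}

```bash
mkdir -p pics
python3 - <<'E'
from workcell import bot, read_camera
import cv2,pickle
print(bot.state())
for n in("scene","top"):
    d=read_camera(n); pickle.dump(d,open(n+'0.pkl','wb'))
    cv2.imwrite(f'pics/{n}0.png',d['image'][:,:,::-1])
    print(n,d['camera_matrix'],d['D'],d['xyz'],d['attitude'])
E
```

```text
{'t': 0.0, 'joint_pos': array([-1.15502799e+00,  2.41431398e-01,  3.72523441e-03,  1.33516440e+00,
        1.55620835e-05,  1.57080957e+00]), 'joint_vel': array([-9.39586072e-05, -5.33600943e-04,  2.86367862e-04, -1.22642495e-03,
       -8.04957402e-04, -1.25903055e-03]), 'effort': array([ 1.17303785e-03, -3.72315609e+01,  2.52408904e+01,  1.69121136e-02,
        5.54219241e-05, -1.60667912e-05]), 'tool_pos': array([ 201.70128881, -456.83612673,  230.40411538]), 'eef_rot': array([-2.63112483,  1.71452134,  0.00271547]), 'force': array([ 1.37210792, -0.18195221, -0.94017274]), 'moment': array([-0.04536902,  0.00844113,  0.00698633]), 'width': 85.26891883691373}
scene [[350.16101783   0.         250.41609361]
 [  0.         350.16101783 194.08502912]
 [  0.           0.           1.        ]] [0.00875484 0.         0.         0.         0.        ] [1166.74097172  320.56103206  806.07087724] [-1.27116055 -2.28308041  0.93056321]
top [[363.14159306   0.         258.37587016]
 [  0.         363.14159306 189.82310753]
 [  0.           0.           1.        ]] [-0.10167093  0.          0.          0.          0.        ] [ 422.1121406   -39.93276051 1108.03477305] [-2.11738466  2.16402654 -0.18621804]
```

View pics/scene0.png

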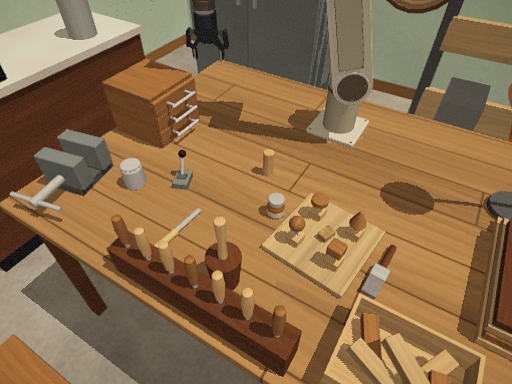

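View pics/top0.png

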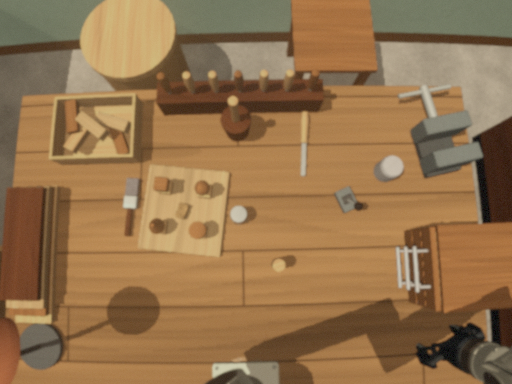

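```bash
cat > h.py <<'E'
import cv2,numpy as np
def R(d):
    a=np.array(d['attitude'],float); return cv2.Rodrigues(a)[0]
def ray(d,p):
    u=cv2.undistortPoints(np.array([[p]],float),d['camera_matrix'],np.array(d['D']))[0,0]
    return np.array(d['xyz']),R(d)@np.array([u[0],u[1],1])
def onz(d,p,z):
    o,v=ray(d,p); return o+v*(z-o[2])/v[2]
def proj(d,P):
    r=R(d).T; t=-r@np.array(d['xyz'])
    return cv2.projectPoints(np.array(P,float).reshape(-1,1,3),cv2.Rodrigues(r)[0],t,d['camera_matrix'],np.array(d['D']))[0][:,0]
def tri(d1,p1,d2,p2):
    o1,v1=ray(d1,p1);o2,v2=ray(d2,p2)
    s=np.linalg.lstsq(np.c_[v1,-v2],o2-o1,rcond=None)[0]
    a=o1+s[0]*v1;b=o2+s[1]*v2
    return (a+b)/2,np.linalg.norm(a-b)
E
python3 - <<'E'
import pickle,cv2
s=pickle.load(open('scene0.pkl','rb'))['image'];t=pickle.load(open('top0.pkl','rb'))['image']
def c(im,x0,x1,y0,y1,n,k):
    cv2.imwrite(n,cv2.resize(im[y0:y1,x0:x1,::-1],None,fx=k,fy=k,interpolation=cv2.INTER_CUBIC))
c(t,130,240,160,260,'pics/tb.png',6)
c(t,320,410,150,220,'pics/ts.png',8)
c(s,255,395,180,300,'pics/sb.png',5)
c(s,110,220,135,225,'pics/ss.png',6)
E
```

```text
(no output)
```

View pics/tb.png

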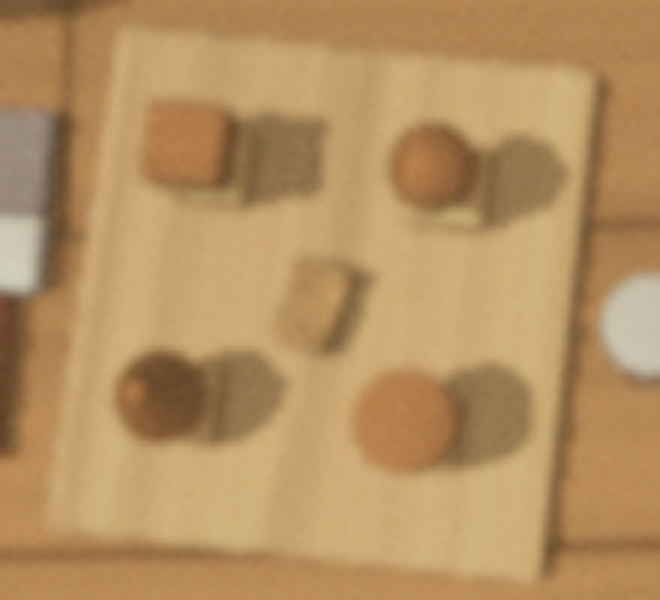

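View pics/ts.png

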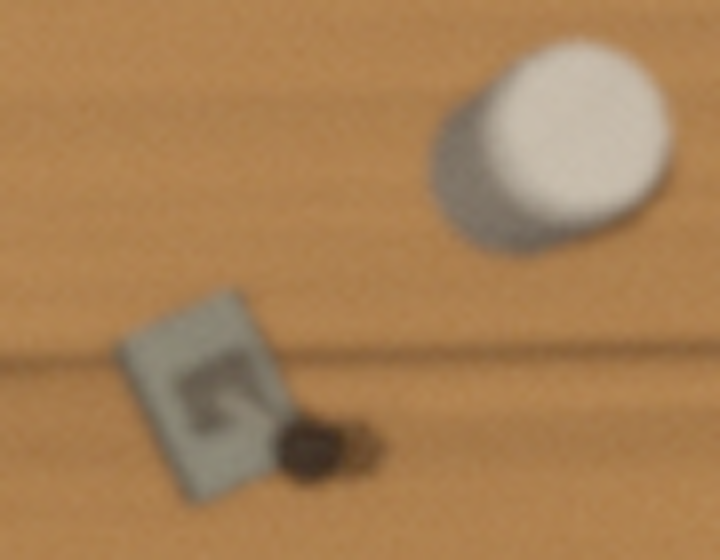

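View pics/sb.png

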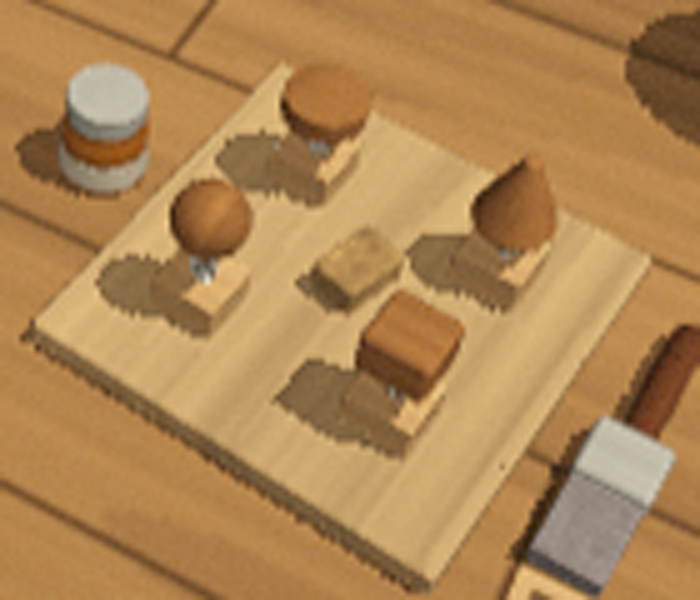

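View pics/ss.png

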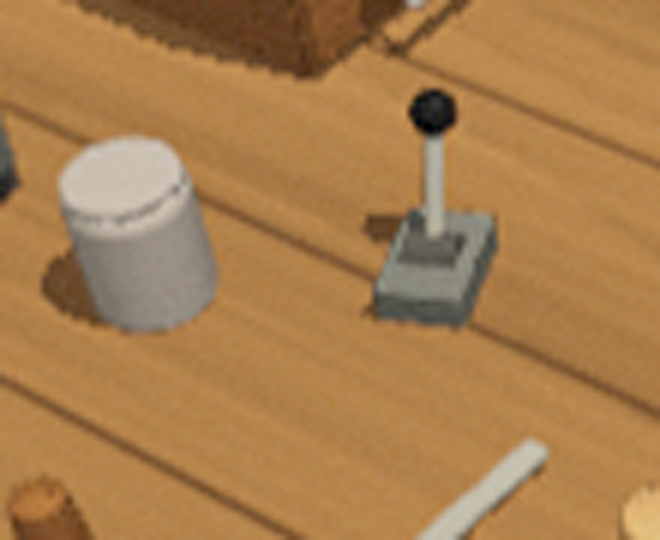

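The top crop shows the flat disc at about (198,230), bottom right on the board. The switch ball is at (358,206) and its box centre is near (346,200). In the scene view the disc top is at (320,198) and the ball at (182,153). Measuring these.

Run:
```python
import pickle,numpy as np,cv2
from h import *
s=pickle.load(open('scene0.pkl','rb'));t=pickle.load(open('top0.pkl','rb'))
T=lambda p:((p[0]+.5)/6-.5+130,(p[1]+.5)/6-.5+160)
S=lambda p:((p[0]+.5)/5-.5+255,(p[1]+.5)/5-.5+180)
TS=lambda p:((p[0]+.5)/8-.5+320,(p[1]+.5)/8-.5+150)
SS=lambda p:((p[0]+.5)/6-.5+110,(p[1]+.5)/6-.5+135)
np.set_printoptions(precision=1,suppress=True)
# colour mask for disc in top crop (disc vs board/shadow by saturation)
hsv=cv2.cvtColor(t['image'],cv2.COLOR_RGB2HSV); lab=cv2.cvtColor(t['image'],cv2.COLOR_RGB2LAB)
x0,y0,x1,y1=185,217,209,243
a=lab[y0:y1,x0:x1,1].astype(float); m=(a>143).astype(np.uint8)
print('a range',a.min(),a.max())
cs,_=cv2.findContours(m,cv2.RETR_EXTERNAL,cv2.CHAIN_APPROX_NONE);c=max(cs,key=cv2.contourArea)
M=cv2.moments(c);pc=(M['m10']/M['m00']+x0,M['m01']/M['m00']+y0);print('mask disc',pc,cv2.minEnclosingCircle(c))
print('disc top',onz(t,pc,88),onz(t,T((406,420)),88),'scene',onz(s,S((328,91)),88))
print('disc tri',tri(t,pc,s,S((328,91))))
print('board c',[onz(t,T(p),18) for p in[(118,28),(597,70),(545,582),(50,528)]])
print('board s',[onz(s,S(p),18) for p in[(283,64),(651,260),(428,590),(35,325)]])
print('others',onz(t,T((432,167)),90),onz(t,T((187,142)),96),onz(t,T((160,397)),70))
print('tip',tri(t,TS((310,447)),s,SS((433,111))),onz(t,TS((310,447)),92),onz(s,SS((433,111)),92))
b=[onz(t,TS(p),25) for p in[(238,288),(120,346),(193,504)]];print('box',b,'centre',(b[0]+b[2])/2,np.linalg.norm(b[0]-b[1]),np.linalg.norm(b[1]-b[2]))
sb=[onz(s,SS(p),25) for p in[(375,288),(462,302),(497,216),(410,208)]];print('box s',sb,np.mean(sb,0))
print('chisel',[onz(t,p,13) for p in[(305,112),(304,175)]],'tin',onz(t,TS((575,130)),85),'blank',onz(t,(279,265),90),'jar',onz(t,T((652,327)),65), 'jar scene',onz(s,S((107,84)),65))
```

```text
a range 131.0 145.0
mask disc (194.3030303030303, 231.63636363636363) ((11.0, 14.0), 5.385264873504639)
disc top [475.2 129.9  88. ] [480.8 121.7  88. ] scene [480.  126.2  88. ]
disc tri (array([476.4, 127.9,  85.6]), np.float64(5.288820397279734))
board c [array([689.2, 283.5,  18. ]), array([661.4,  35.5,  18. ]), array([403.6,  63.9,  18. ]), array([433.9, 311.9,  18. ])]
board s [array([406.2,  73.5,  18. ]), array([439.2, 317.5,  18. ]), array([698. , 286.1,  18. ]), array([662.7,  42.9,  18. ])]
others [600.2 109.3  90. ] [613.7 225.4  96. ] [494.8 242.9  70. ]
tip (array([ 537.1, -332.9,   94.4]), np.float64(4.236490232474798)) [ 538.5 -335.5   92. ] [ 534.5 -332.7   92. ]
box [array([ 607.9, -331.1,   25. ]), array([ 586.5, -284.2,   25. ]), array([ 525.6, -308.7,   25. ])] centre [ 566.8 -319.9   25. ] 51.523062262538744 65.5833336721668
box s [array([ 608.1, -324.1,   25. ]), array([ 592. , -277.5,   25. ]), array([ 528. , -304.5,   25. ]), array([ 548.3, -350. ,   25. ])] [ 569.1 -314.    25. ]
chisel [array([ 851.2, -207.7,   13. ]), array([ 645.9, -195. ,   13. ])] tin [ 653.9 -444.9   85. ] blank [ 378.3 -104.4   90. ] jar [524.4   7.   65. ] jar scene [521.    7.3  65. ]
```

>>> {"name": "jog_arm", "arguments": {
  "targets": [
    [[0.008, 0.017, 0, 0, 0, 0, 1], [0.028, 0.058, 0, 0, 0, 0, 1], [0.053, 0.11, 0, 0, 0, 0, 1], [0.079, 0.166, 0, 0, 0, 0, 1], [0.106, 0.221, 0, 0, 0, 0, 1], [0.132, 0.276, 0, 0, 0, 0, 1], [0.158, 0.331, 0, 0, 0, 0, 1], [0.185, 0.386, 0, 0, 0, 0, 1], [0.211, 0.442, 0, 0, 0, 0, 1], [0.236, 0.494, 0, 0, 0, 0, 1], [0.259, 0.54, 0, 0, 0, 0, 1], [0.278, 0.581, 0, 0, 0, 0, 1]]
  ],
  "squeeze": 20
}}

```text
t: 1.6
tool_pos: [479.4, 126.3, 231.2]
eef_rot: [2.634, -1.713, -0.001]
force: [0.5, -1.0, -0.2]
width: 0.1
```

>>> {"name": "jog_arm", "arguments": {
  "targets": [
    [[0, 0, -0.03, 0, 0, 0, 1], [0, 0, -0.07, 0, 0, 0, 1], [0, 0, -0.1, 0, 0, 0, 1], [0, 0, -0.12, 0, 0, 0, 1], [0, 0, -0.126, 0, 0, 0, 1], [0, 0, -0.126, 0, 0, 0, 1], [0, 0, -0.126, 0, 0, 0, 1]]
  ]
}}

```text
t: 2.48
tool_pos: [480.6, 124.0, 106.4]
eef_rot: [-2.631, 1.714, -0.002]
force: [0.1, -0.0, -0.8]
width: -0.2
```

Run:
```python
from workcell import bot, read_camera
import cv2
st=bot.state();print(st['tool_pos'],st['force'])
a=read_camera('scene')['image'];b=read_camera('top')['image']
f=lambda im,x,y:cv2.resize(im[y:y+120,x:x+80,::-1],None,fx=5,fy=5,interpolation=cv2.INTER_CUBIC)
cv2.imwrite('pics/chk1.png',cv2.hconcat([f(a,280,120),f(b,160,170)]))
```

```text
[480.60286442 123.97951799 106.39261463] [ 0.10021208 -0.01305627 -0.79630876]
```

View pics/chk1.png

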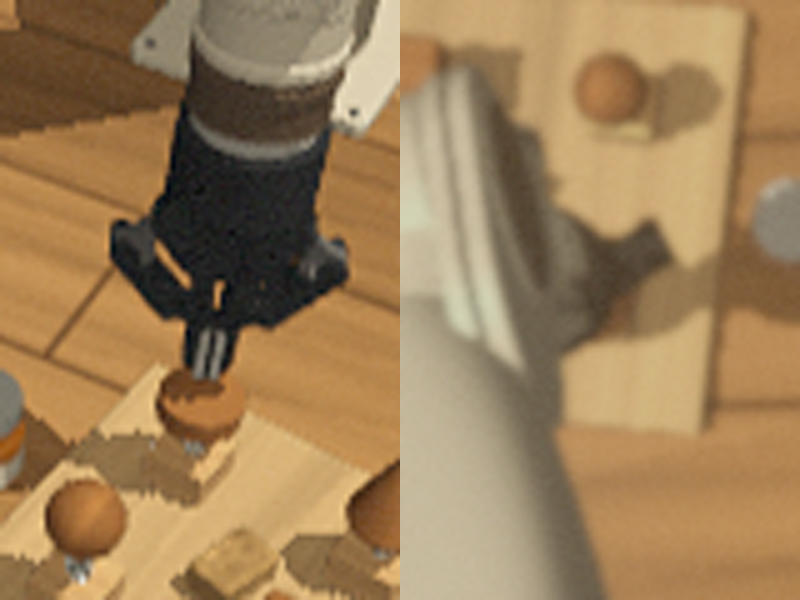

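The scene half of the picture (left) shows the shut fingertips at about (321,194), right above the disc with clear air around them. Pressing about 6 mm.

>>> {"name": "jog_arm", "arguments": {
  "targets": [
    [[0, 0, -0.008, 0, 0, 0, 1], [0, 0, -0.014, 0, 0, 0, 1], [0, 0, -0.018, 0, 0, 0, 1], [0, 0, -0.021, 0, 0, 0, 1], [0, 0, -0.024, 0, 0, 0, 1], [0, 0, -0.024, 0, 0, 0, 1], [0, 0, -0.024, 0, 0, 0, 1], [0, 0, -0.024, 0, 0, 0, 1]]
  ]
}}

```text
t: 3.58
tool_pos: [480.0, 123.6, 81.5]
eef_rot: [-2.632, 1.715, -0.0]
force: [-1.1, -0.6, 2.4]
width: -0.2
```

Run:
```python
from workcell import bot, read_camera
import cv2
st=bot.state();print(st['tool_pos'],st['force'])
a=read_camera('scene')['image']
print(bot.state()['force'])
f=lambda im,x,y:cv2.resize(im[y:y+120,x:x+80,::-1],None,fx=5,fy=5,interpolation=cv2.INTER_CUBIC)
cv2.imwrite('pics/chk2.png',f(a,280,120))
```

```text
[480.03890073 123.6239673   81.49000613] [-1.13702232 -0.60240086  2.41597168]
[-1.22948267 -1.56271267  3.27097525]
```

View pics/chk2.png

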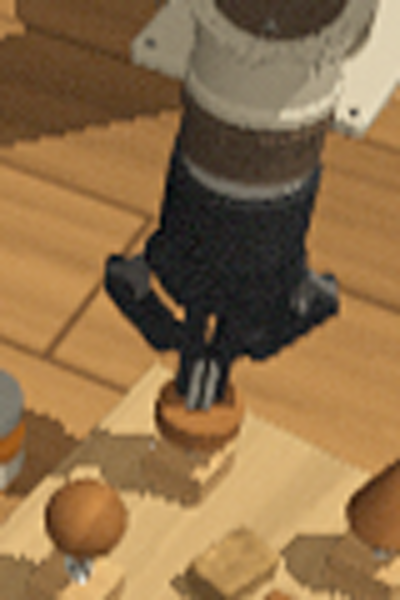

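Force rose about 3–4 N, and the picture shows the disc lowered but still clear of its stand. Releasing.

>>> {"name": "jog_arm", "arguments": {
  "targets": [
    [[0, 0, 0.006, 0, 0, 0, 1], [0, 0, 0.02, 0, 0, 0, 1], [0, 0, 0.06, 0, 0, 0, 1], [0, 0, 0.1, 0, 0, 0, 1], [0, 0, 0.13, 0, 0, 0, 1], [0, 0, 0.14, 0, 0, 0, 1]]
  ]
}}

```text
t: 4.38
tool_pos: [481.4, 124.0, 224.3]
eef_rot: [-2.629, 1.713, -0.006]
force: [-0.3, -0.3, -0.5]
width: -0.3
```

>>> {"name": "jog_arm", "arguments": {
  "targets": [
    [[0, -0.015, 0, 0, 0, 0, 1], [0.001, -0.055, 0, 0, 0, 0, 1], [0.002, -0.105, 0, 0, 0, 0, 1], [0.003, -0.155, 0, 0, 0, 0, 1], [0.004, -0.205, 0, 0, 0, 0, 1], [0.005, -0.255, 0, 0, 0, 0, 1], [0.006, -0.305, 0, 0, 0, 0, 1], [0.007, -0.355, 0, 0, 0, 0, 1], [0.008, -0.405, 0, 0, 0, 0, 1], [0.008, -0.445, 0, 0, 0, 0, 1], [0.009, -0.47, 0, 0, 0, 0, 1], [0.009, -0.476, 0, 0, 0, 0, 1]]
  ]
}}

```text
t: 5.88
tool_pos: [487.2, -353.9, 218.9]
eef_rot: [2.63, -1.719, -0.006]
force: [-0.3, 1.0, 0.4]
width: 0.1
```

>>> {"name": "jog_arm", "arguments": {
  "targets": [
    [[0, 0, -0.03, 0, 0, 0, 1], [0, 0, -0.07, 0, 0, 0, 1], [0, 0, -0.11, 0, 0, 0, 1], [0, 0, -0.135, 0, 0, 0, 1], [0, 0, -0.14, 0, 0, 0, 1], [0, 0, -0.14, 0, 0, 0, 1]]
  ]
}}

```text
t: 6.62
tool_pos: [488.9, -351.9, 81.4]
eef_rot: [-2.632, 1.714, 0.001]
force: [-0.2, -0.4, -0.3]
width: -0.1
```

Run:
```python
from workcell import bot, read_camera
import cv2
a=read_camera('scene')['image'];b=read_camera('top')['image']
st=bot.state();print(st['tool_pos'],st['force'])
f=lambda im,x,y:cv2.resize(im[y:y+110,x:x+130,::-1],None,fx=3,fy=3,interpolation=cv2.INTER_CUBIC)
g=lambda im,x,y:cv2.resize(im[y:y+55,x:x+65,::-1],None,fx=6,fy=6,interpolation=cv2.INTER_CUBIC)
cv2.imwrite('pics/chk3.png',cv2.hconcat([f(a,120,90),f(b,310,150)]))
cv2.imwrite('pics/disc3.png',f(a,260,170))
```

```text
[ 489.7661273  -352.75304381   82.74790895] [-0.31445484 -0.47682422 -0.34288842]
```

View pics/chk3.png

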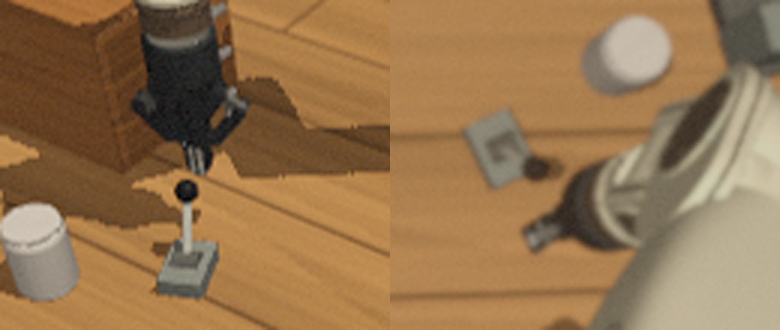

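View pics/disc3.png

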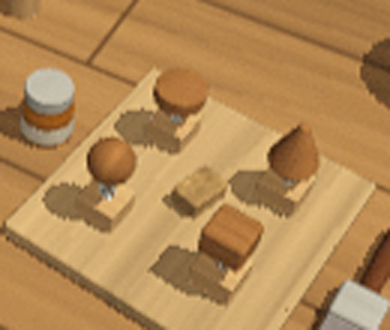

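Run:
```python
import pickle,numpy as np
from h import *
s=pickle.load(open('scene0.pkl','rb'));t=pickle.load(open('top0.pkl','rb'))
P=[[489,-352.5,82],[489,-352.5,150],[535,-333,92],[567,-318,25]]
print(proj(t,P));print(proj(s,P))
```

```text
[[364.27629828 222.92599955]
 [371.75174923 221.05413547]
 [357.54433048 206.67978613]
 [345.91832238 198.91024464]]
[[186.34085944 146.10609346]
 [183.51817877 129.15084471]
 [181.58192697 153.14664632]
 [181.76141148 175.88653386]]
```

Run:
```python
from workcell import bot, read_camera
import cv2
b=read_camera('top')['image'];a=read_camera('scene')['image']
cv2.imwrite('pics/chk4.png',cv2.hconcat([cv2.resize(b[190:245,335:385,::-1],None,fx=8,fy=8,interpolation=cv2.INTER_CUBIC),cv2.resize(a[135:190,160:210,::-1],None,fx=8,fy=8,interpolation=cv2.INTER_CUBIC)]))
```

```text
(no output)
```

View pics/chk4.png

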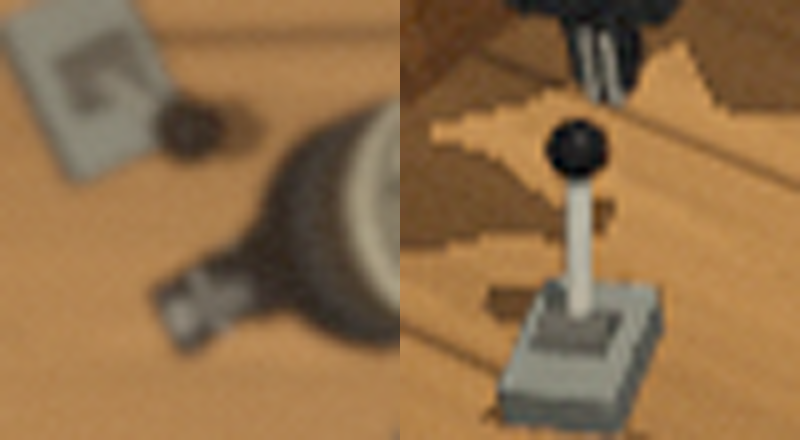

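The fingertips project to (186,146) in the scene view and are seen at (186,147). They sit behind the ball on the push line, with the ball at (182,153). Pushing.

>>> {"name": "jog_arm", "arguments": {
  "targets": [
    [[0.011, 0.005, 0, 0, 0, 0, 1], [0.02, 0.008, 0, 0, 0, 0, 1], [0.028, 0.011, 0, 0, 0, 0, 1], [0.036, 0.015, 0, 0, 0, 0, 1], [0.044, 0.018, 0, 0, 0, 0, 1], [0.052, 0.021, 0, 0, 0, 0, 1], [0.06, 0.025, 0, 0, 0, 0, 1], [0.067, 0.028, 0, 0, 0, 0, 1], [0.073, 0.03, 0, 0, 0, 0, 1], [0.079, 0.032, 0, 0, 0, 0, 1], [0.083, 0.034, 0, 0, 0, 0, 1], [0.083, 0.034, 0, 0, 0, 0, 1]]
  ]
}}

```text
t: 8.32
tool_pos: [572.5, -318.2, 81.3]
eef_rot: [-2.632, 1.714, -0.001]
force: [-0.7, 0.1, -0.7]
width: -0.3
```

Run:
```python
from workcell import bot, read_camera
import cv2
b=read_camera('top')['image'];a=read_camera('scene')['image']
st=bot.state();print(st['tool_pos'],st['force'])
cv2.imwrite('pics/chk5.png',cv2.hconcat([cv2.resize(b[180:235,325:375,::-1],None,fx=8,fy=8,interpolation=cv2.INTER_CUBIC),cv2.resize(a[135:190,155:205,::-1],None,fx=8,fy=8,interpolation=cv2.INTER_CUBIC)]))
```

```text
[ 572.19923323 -318.41202182   81.43150675] [ 0.13709034 -0.00495903 -0.2073122 ]
```

View pics/chk5.png

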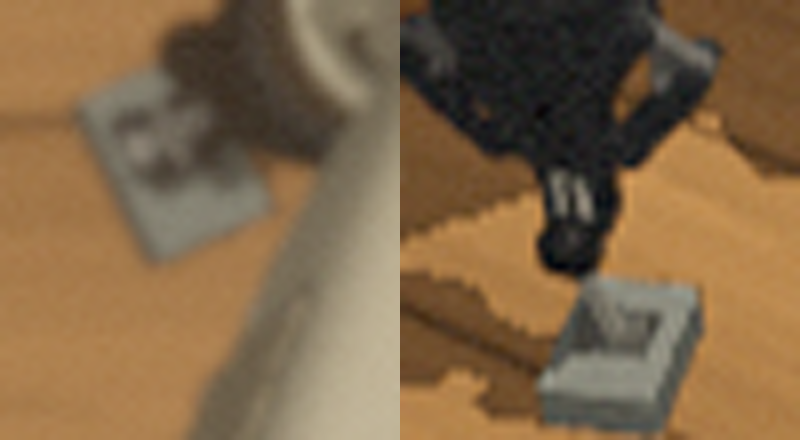

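The ball has moved to about (176,166) and the lever leans away. Nudging on to the stop.

>>> {"name": "jog_arm", "arguments": {
  "targets": [
    [[0.003, 0.001, 0, 0, 0, 0, 1], [0.005, 0.002, 0, 0, 0, 0, 1], [0.007, 0.003, 0, 0, 0, 0, 1], [0.007, 0.003, 0, 0, 0, 0, 1]]
  ]
}}

```text
t: 8.93
tool_pos: [579.2, -315.3, 81.3]
eef_rot: [-2.632, 1.715, -0.0]
force: [0.4, 0.3, 0.8]
width: -0.5
```

>>> {"name": "jog_arm", "arguments": {
  "targets": [
    [[0.002, 0.001, 0, 0, 0, 0, 1], [0.004, 0.0015, 0, 0, 0, 0, 1], [0.004, 0.0015, 0, 0, 0, 0, 1]]
  ]
}}

```text
t: 9.3
tool_pos: [581.8, -314.1, 81.2]
eef_rot: [2.63, -1.715, -0.003]
force: [-4.4, -2.3, 0.6]
width: -0.3
```

>>> {"name": "jog_arm", "arguments": {
  "targets": [
    [[0.002, 0.001, 0, 0, 0, 0, 1], [0.004, 0.0015, 0, 0, 0, 0, 1], [0.004, 0.0015, 0, 0, 0, 0, 1], [0.004, 0.0015, 0, 0, 0, 0, 1]]
  ]
}}

```text
t: 9.8
tool_pos: [582.1, -314.0, 81.1]
eef_rot: [2.624, -1.715, -0.01]
force: [-14.0, -3.1, 5.1]
width: 0.1
```

At the stop: 14 N with no further motion. Backing off along the push line, then up and away.

>>> {"name": "jog_arm", "arguments": {
  "targets": [
    [[-0.006, -0.0025, 0, 0, 0, 0, 1], [-0.02, -0.008, 0, 0, 0, 0, 1], [-0.045, -0.018, 0, 0, 0, 0, 1], [-0.07, -0.028, 0, 0, 0, 0, 1], [-0.09, -0.036, 0.02, 0, 0, 0, 1], [-0.11, -0.045, 0.07, 0, 0, 0, 1], [-0.13, -0.055, 0.12, 0, 0, 0, 1], [-0.16, -0.075, 0.14, 0, 0, 0, 1], [-0.2, -0.1, 0.14, 0, 0, 0, 1], [-0.24, -0.12, 0.14, 0, 0, 0, 1], [-0.26, -0.13, 0.14, 0, 0, 0, 1], [-0.26, -0.13, 0.14, 0, 0, 0, 1]]
  ]
}}

```text
t: 11.3
tool_pos: [325.7, -443.2, 221.7]
eef_rot: [-2.63, 1.719, -0.002]
force: [-0.2, 0.8, 0.1]
width: -0.3
```

Run:
```python
from workcell import bot, read_camera
from h import *
import cv2
t=read_camera('top');s=read_camera('scene');b=t['image'];a=s['image']
st=bot.state();print(st['tool_pos'],st['force'])
y=.39;c=np.array([567.5,-318]);u=np.array([np.cos(y),np.sin(y)])
for q in(.8,.9,1.0):
  P=np.r_[c+80*np.sin(q-.5)*u,22+80*np.cos(q-.5)]
  print(q,P,proj(t,[P]),proj(s,[P]))
cv2.imwrite('pics/chk6.png',cv2.hconcat([cv2.resize(b[180:235,325:375,::-1],None,fx=8,fy=8,interpolation=cv2.INTER_CUBIC),cv2.resize(a[135:190,155:205,::-1],None,fx=8,fy=8,interpolation=cv2.INTER_CUBIC)]))
cv2.imwrite('pics/scene6.png',a[:,:,::-1]);cv2.imwrite('pics/top6.png',b[:,:,::-1])
```

```text
[ 327.31171631 -442.37272194  221.55483349] [ 0.26686763 -0.18710809 -0.05483076]
0.8 [ 589.36634532 -309.01173128   98.42691913] [[348.64595374 187.62614493]] [[175.98795259 163.60798451]]
0.9 [ 596.31412423 -306.15581261   95.68487952] [[347.26678028 185.41030612]] [[175.36587496 165.86323939]]
1.0 [ 602.97400193 -303.41823714   92.20660495] [[345.88040757 183.35435366]] [[174.80926134 168.24580246]]
```

View pics/chk6.png

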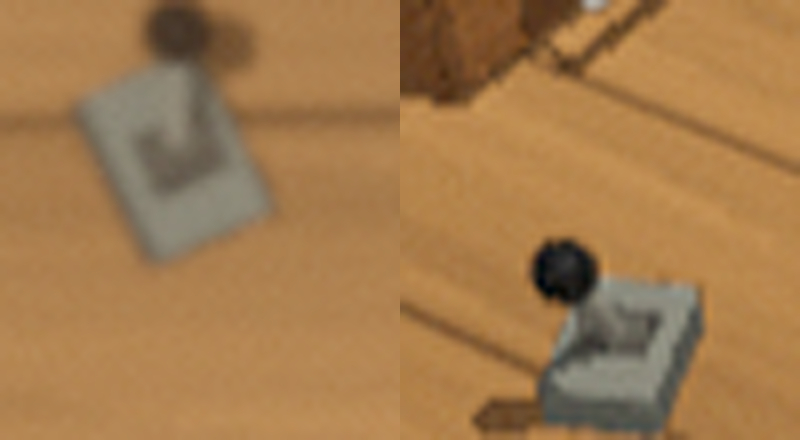

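View pics/scene6.png

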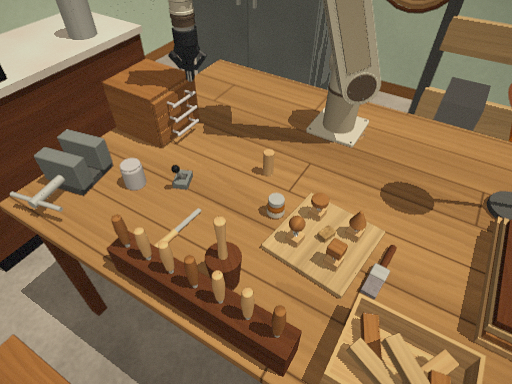

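The ball is at (346.8,183.3) in top and (175.1,168.4) in scene. That matches the prediction for the full stop (345.9,183.4 and 174.8,168.2). Nothing else appears to have moved.

```bash
python3 -c "
from workcell import bot
print(bot.job_done())"
```

```text
the job is handed in; nothing more can be done
None
```

Both steps are done in the order asked, and the job was handed in at about 11.4 s of the 54 s allowed; no verdict was reported.

- **Lacquer test:** with the gripper shut, I pressed the top of the flat round knob down about 6 mm of its 18 mm travel. The force rose by about 3–4 N, a little more than the 2 N that the spring rate gives for 6 mm; force readings vary by about 1 N. A later picture shows the knob back up at its rest height.
- **Lamp switch:** I pushed the lever away from the robot until it stopped moving at about 14 N, then backed off. The ball end was then within 1 pixel of where the full stop should be, in both cameras.
- **Everything else:** the last scene picture shows no visible change to the other knobs, stands or loose items. The gripper is clear of everything, with near-zero force.
- **Checks that disagreed:** my first colour mask for the knob was poor and I rejected it. I used its centre read by eye in the two views instead; those agreed within about 5 mm.

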